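# Put the red scraper away in its holder

### The arm

A 6-joint arm with a two-finger parallel gripper is mounted at the origin on the work surface. World frame = base frame: x ahead of the robot, y to its left, z up, the work surface at z = 0. Lengths are in m, angles in rad, forces in N, time in s.
With the tool pointing down it reaches from about 0.35 to 0.8 m from the base axis. Payload 7.3 kg.
Tool frame: the origin (TCP) lies between the finger pads; the fingertips stand 25 mm ahead of it and the grasp point (between the pads) lies 6 mm ahead of it (r.tip_extent is the distance from the TCP to the fingertips, in m); z points along the fingers, y is the direction in which the jaws open and shut (so a half turn about z gives the same grasp; the last joint's range is limited). The gripper opens to 85 mm and grips with 20 to 120 N. Pads are 22 mm wide; open, the fingers measure 114 mm over their backs; the gripper's body (76 mm by 85 mm) begins 54 mm behind the grasp point. The pads swing forward as they close: fully open they stand 13 mm farther back than shut.
Start: joints at [-1.365, 0.342, 1.524, -0, 1.275, -0.146], TCP at [0.181, -0.493, 0.256] pointing down, gripper open.
Joint ranges: [-2.53, 2.53], [-0.77, 2.02], [0.04, 2.7], [-1, 4.14], [0.28, 2.66], [-3.11, 3.11]. Speed limits (rad/s): [2.57, 2.57, 3.14, 3.14, 3.14, 3.14].

### API

Orientations are given as a unit quaternion [x, y, z, w].
In Python, from workcell import r, command_gripper, optics gives the robot as it stands. The module is installed in compiled form; this text tells all that it offers. Calls block until the motion is done:
- r.reach(position, orientation): joint-space move of the TCP to a pose.
- r.move_straight(position, orientation=None, speed=0.15, max_force=None): straight line of the TCP; orientation=None keeps the orientation; speed is the mean speed in m/s. With max_force (N) it stops when the force on the tool has changed by that much, and returns True; else False.
- r.movej(angles): joint-space move.
- command_gripper(opening, force=None): finger opening in m; force is the grip in N (None keeps the last); returns when the fingers have stopped.
- r.hold(seconds).
- r.solve_ik(position, orientation): joint angles nearest the present ones, or None.
- r.read_state(): the state.
- optics.get_image(name): name is "scene" or "top" or "wrist"; returns (picture, depth): 480x640x3 uint8, red, green, blue; 480x640 float32, m along the optical axis (not along the pixel's ray), 0 where there is no reading.
- optics.camera_model(name): a dict with "K" (3x3 intrinsics, pixels), "R" (3x3) and "t" (3): a world point X has camera coordinates R X + t; the wrist camera has in their place "tool_from_camera" (4x4, takes a point from camera to tool coordinates, whose origin is the TCP and whose axes are the flange's). Camera axes: x right, y down, z forward; pixel columns grow to the right and rows downward; lengths in m; the calibration is good to about 2 mm. The wrist camera is an equidistant fisheye: a pixel r from the principal point sees the ray r / f radians off the axis. A picture is of the moment at which its call begins: read the wrist's pose just before it. camera_model takes no time and is no camera call.
A pose or a line that the arm cannot do raises r.PlanningError and nothing moves.
- r.finish_job(): hands the job in, once; it reports no verdict.
The state is a dict: "time_s": time; "joint_positions": joint angles; "dq": joint speeds; "tau": joint torques, N m; "eef_pos": TCP position; "eef_rot": TCP orientation; "contact_force": force on the tool from outside, world axes, zero at the start; "torque": the same for the moment, N m; "grip_width": finger opening in m.
Only numpy, scipy, OpenCV 4.12 (cv2) and the standard library are available. Lean on these libraries where they do the work, as an engineer would, in place of code of your own. Each camera call takes 0.05 s, during which the arm holds its last target.

### The job

Put the red-handled scraper away in the holder with the red pad: blade edge-down in the slot between the two white cheeks, handle standing flat and wholly on the red pad. Lower it all the way before you let go, and leave the green and blue scrapers where they are.

Things in the scene. Friction and masses are not known exactly. Their poses are not given: they have to be found in the camera images.
- scraper_red: Gasket scraper standing on edge on the bench, blade upright. Red box handle 120 long (x -90 to +30), 24 wide (y), 36 tall; flat steel blade 90 long (x +30 to +120), 3 thick (y), from 2 to 38 above the underside. Origin: handle's underside, about below the centre of mass; grip there across the 24 mm sides. x points to the blade tip, z up. About 0.2 kg.
- dock_red: Fixed holder: plate 250 x 80, 10 thick; red pad on its near part (x -109 to +51), then two white cheeks (x +52 to +127) forming a slot along x, 16 wide, mouth flared to about 37, open at top and ends. Slot floor level with the pad, 10 above the bench; cheeks' tops at 46. Origin: plate underside, slot centre line, straight below where the scraper's origin belongs. x: the blade's direction; z up.
- scraper_green: Like the red scraper but with a green handle, standing on the bench; a bystander. Same size and axes.
- scraper_blue: Like the red scraper but with a blue handle, already put away in a holder of the same make with a blue pad (plate 250 x 80); a bystander. Same size and axes.
Not all that is in view belongs to the job. Several things look just like the scraper_red: the one meant starts farthest from the robot's base.

How it is judged:
At the end, for the whole second after the job is handed in: The red scraper is at rest in the red holder: its handle stands flat (within about 8 degrees) on the red pad, its origin within about 20 mm along the slot and 15 mm across it from its place and no more than 5 mm above the pad, the blade between the cheeks within 12 degrees of the slot's direction (x of scraper_red in the frame of dock_red between -0.022 and 0.024 m and y of scraper_red in the frame of dock_red between -0.015 and 0.015 m and z of scraper_red in the frame of dock_red between 0.006 and 0.015 m and angle between the x axis of scraper_red and the x axis of dock_red, either way round below 0.21 rad and angle between scraper_red's own z axis and vertical below 0.15 rad and linear speed of scraper_red below 0.02 m/s); the robot touches nothing.
It fails at once if the red scraper let go above its holder while still more than 20 mm above the pad (contact force between the fingers and scraper_red below 0.05 N and horizontal distance between scraper_red and dock_red below 0.06 m and z of scraper_red in the frame of dock_red above 0.03 m).
It fails at once if the green scraper moved by more than 30 mm (distance of scraper_green from where it was at the start of the episode above 0.03 m).
It fails at once if the blue scraper moved by more than 30 mm (distance of scraper_blue from where it was at the start of the episode above 0.03 m).
It also fails if it takes over 35 s, if anything falls off the work surface, if the arm or the gripper's body presses on something with over 40 N, if the wrist force passes 120 N, or if a joint passes its speed limit or range.

## Working session

There is one attempt and no reset: what is moved stays moved. The work goes in short steps, each a Python script; the robot and the scene stay as the last script left them, time stands still between calls to the robot, and variables do not carry over. Pictures are saved under pics/ and viewed, and the job is handed in when it is done.

```bash
mkdir -p pics
cat > h.py <<'E'
import numpy as np, cv2
from workcell import r, command_gripper, optics
def save(n,im): cv2.imwrite('pics/'+n+'.png', im[:,:,::-1])
def pts(name,depth):
    m=optics.camera_model(name);K,R,t=m['K'],m['R'],m['t']
    v,u=np.mgrid[:480,:640]
    c=np.stack([(u-K[0,2])/K[0,0]*depth,(v-K[1,2])/K[1,1]*depth,depth],-1)
    return (c-t)@R
E
python3 - <<'E'
from h import *
for n in ('scene','top'):
    im,d=optics.get_image(n); save(n+'0',im); np.savez('/tmp/'+n+'.npz',im=im,d=d)
    m=optics.camera_model(n); print(n,m, (d==0).mean())
E
```

```text
scene {'K': array([[546.68536956,   0.        , 316.27576973],
       [  0.        , 546.68536956, 237.98671706],
       [  0.        ,   0.        ,   1.        ]]), 'R': array([[-0.83814888,  0.54501929, -0.02145754],
       [ 0.362244  ,  0.52679772, -0.76893657],
       [-0.40778148, -0.65225619, -0.63896489]]), 't': array([ 0.30398264, -0.11159568,  1.32926836])} 0.004075520833333333
top {'K': array([[601.29928175,   0.        , 309.26441697],
       [  0.        , 601.29928175, 245.44354834],
       [  0.        ,   0.        ,   1.        ]]), 'R': array([[-0.00845304, -0.99987739, -0.01318123],
       [-0.99763281,  0.00933221, -0.06812999],
       [ 0.06824464,  0.01257413, -0.99758937]]), 't': array([0.02603404, 0.3714885 , 1.3271943 ])} 0.004078776041666667
```

View pics/scene0.png

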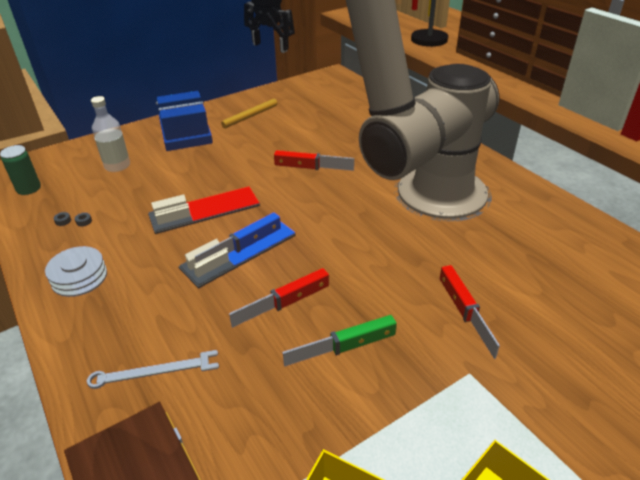

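View pics/top0.png

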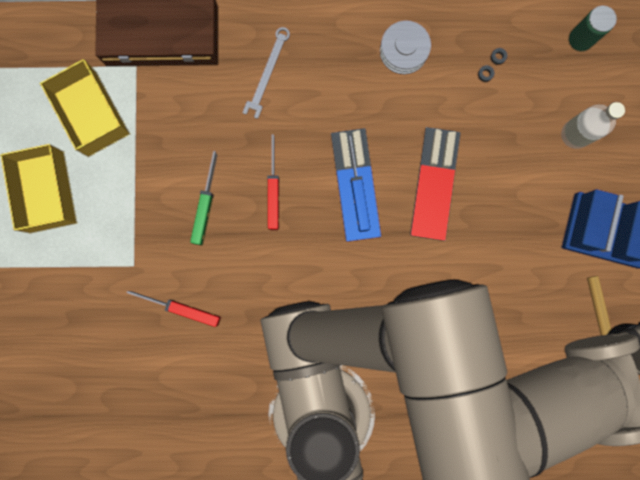

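The scene view shows three red scrapers: A at (302,288), B at (458,292) and C at (296,159). The top view shows A at (273,202) and B at (193,313), with C hidden under the arm. The red holder is at (205,207) in scene and (436,185) in top. The blue scraper is in its own holder, and the green one is at (365,334) in scene. Next I'll measure them.

Run:
```python
from h import *
for n in ('top','scene'):
    z=np.load('/tmp/'+n+'.npz'); im,d=z['im'],z['d']; P=pts(n,d)
    hsv=cv2.cvtColor(im,cv2.COLOR_RGB2HSV);H,S,V=cv2.split(hsv)
    masks={'red':((H<6)|(H>174))&(S>190)&(V>110),'green':(H>45)&(H<75)&(S>150)&(V>70),'blue':(H>105)&(H<125)&(S>180)&(V>80)}
    for k,m in masks.items():
        c,l,st,ce=cv2.connectedComponentsWithStats(m.astype(np.uint8))
        for i in range(1,c):
            if st[i,4]<150: continue
            q=P[(l==i)&(d>0)]; zt=np.percentile(q[:,2],90)
            q2=q[abs(q[:,2]-zt)<.006]
            (cx,cy),(w,h),a=cv2.minAreaRect((q2[:,:2]*1000).astype(np.float32))
            print(n,k,ce[i].round(),st[i,4],'ztop',zt.round(4),'c',round(cx),round(cy),'size',round(w),round(h),'a',round(a,1),'dist',round(np.hypot(cx,cy)))
im=np.load('/tmp/scene.npz')['im']
save('cropA',cv2.resize(im[250:340,210:350],None,fx=5,fy=5,interpolation=2))
```

```text
scene red [295. 155.] 255 ztop 0.0392 c 230 -304 size 27 106 a 43.9 dist 381
scene red [222. 203.] 1240 ztop 0.0134 c 465 -253 size 80 159 a 81.3 dist 529
scene red [458. 286.] 504 ztop 0.0388 c 223 279 size 107 24 a 70.7 dist 357
scene red [302. 283.] 539 ztop 0.0384 c 464 105 size 107 25 a 0.1 dist 475
scene green [367. 330.] 931 ztop 0.038 c 431 265 size 25 109 a 78.6 dist 506
scene blue [178.  97.] 381 ztop 0.1035 c 391 -666 size 54 118 a 76.9 dist 772
scene blue [181. 111.] 333 ztop 0.1034 c 418 -576 size 49 114 a 75.0 dist 712
scene blue [256. 226.] 306 ztop 0.0486 c 457 -86 size 106 21 a 7.8 dist 465
scene blue [260. 244.] 728 ztop 0.0132 c 464 -68 size 157 40 a 8.1 dist 469
```

View pics/cropA.png

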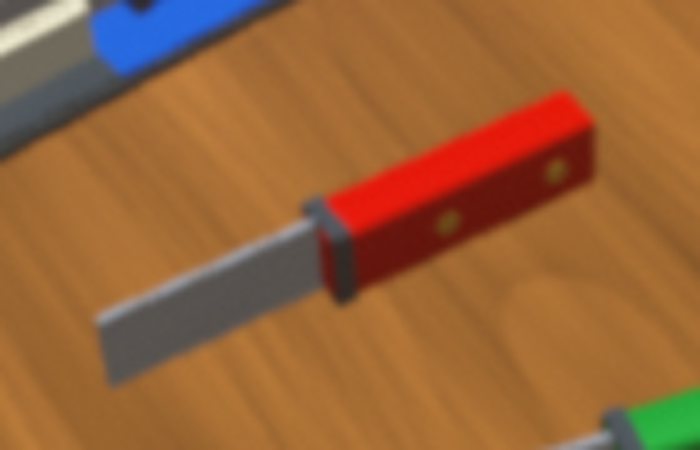

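The crop confirms candidate A: red handle, dark collar, blade upright, pointing away from the base. It is 475 mm from the base, against 357 mm for B and 381 mm for C. The top view gave no detections, so I'll fix that mask and cross-check the poses.

Run:
```python
from h import *
z=np.load('/tmp/top.npz'); im,d=z['im'],z['d']; P=pts('top',d)
for u,v in ((272,205),(430,205),(360,200),(430,150),(446,150),(438,150),(455,150),(422,150)): print((u,v),im[v,u],d[v,u],P[v,u].round(4))
hsv=cv2.cvtColor(im,cv2.COLOR_RGB2HSV);H,S,V=cv2.split(hsv)
print(hsv[205,272],hsv[205,430])
m=optics.camera_model('top')
def cast(uv,zz):
    uv=np.asarray(uv,float).reshape(-1,2); ray=np.c_[uv,np.ones(len(uv))]@np.linalg.inv(m['K']).T@m['R']
    C=-m['R'].T@m['t']; return (C+ray*((zz-C[2])/ray[:,2])[:,None])[:,:2]
msk=(((H<8)|(H>172))&(S>150)&(V>90)).astype(np.uint8)
c,l,st,ce=cv2.connectedComponentsWithStats(msk)
for i in range(1,c):
    if st[i,4]<100: continue
    zz=0.01 if st[i,4]>2000 else .036
    cs,_=cv2.findContours((l==i).astype(np.uint8),0,1)
    q=cast(cs[0].reshape(-1,2),zz)*1000
    rc=cv2.minAreaRect(q.astype(np.float32))
    print(ce[i].round(),st[i,4],rc, cv2.boxPoints(rc).round().tolist())
save('cropT',cv2.resize(im[115:250,250:480],None,fx=3.4,fy=3.4,interpolation=2))
```

```text
(272, 205) [231  77  70] 1.3218465 [0.4599 0.1036 0.0381]
(430, 205) [232  75  68] 1.3493184 [ 0.4606 -0.2489  0.0062]
(360, 200) [ 72 125 216] 1.3046986 [ 0.4667 -0.0887  0.0534]
(430, 150) [80 86 89] 1.3524731 [ 0.5844 -0.2507  0.0115]
(446, 150) [176 172 152] 1.3243365 [ 0.5778 -0.2806  0.0389]
(438, 150) [187 182 164] 1.3244972 [ 0.578  -0.263   0.0389]
(455, 150) [78 84 91] 1.3457556 [ 0.5824 -0.3053  0.0174]
(422, 150) [98 80 71] 1.3593346 [ 0.5861 -0.2339  0.0049]
[  1 178 231] [  1 180 232]
[433. 202.] 2445 ((466.2739562988281, -254.17874145507812), (77.11327362060547, 160.47506713867188), 80.5731430053711) [[381.0, -279.0], [539.0, -305.0], [552.0, -229.0], [393.0, -203.0]]
[272. 204.] 602 ((462.5151672363281, 102.65695190429688), (24.311288833618164, 110.99280548095703), 89.7187728881836) [[407.0, 91.0], [518.0, 90.0], [518.0, 115.0], [407.0, 115.0]]
[194. 314.] 610 ((223.55421447753906, 274.9895935058594), (112.89984893798828, 25.982769012451172), 71.302734375) [[193.0, 226.0], [218.0, 217.0], [254.0, 324.0], [229.0, 333.0]]
```

View pics/cropT.png

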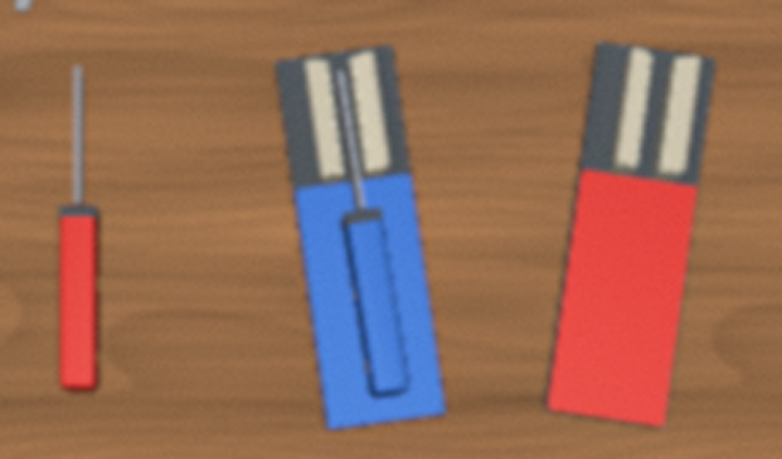

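```bash
cat >> h.py <<'E'
from scipy.spatial.transform import Rotation as Ro
def cast(n,uv,zz):
    m=optics.camera_model(n)
    uv=np.asarray(uv,float).reshape(-1,2); ray=np.c_[uv,np.ones(len(uv))]@np.linalg.inv(m['K']).T@m['R']
    C=-m['R'].T@m['t']; return (C+ray*((zz-C[2])/ray[:,2])[:,None])[:,:2]
def down(yaw): return (Ro.from_euler('z',yaw)*Ro.from_quat([1,0,0,0])).as_quat()
def wrist(name):
    s=r.read_state(); im,d=optics.get_image('wrist'); save(name,im)
    np.savez('/tmp/'+name+'.npz',im=im,d=d,p=s['eef_pos'],q=s['eef_rot']); return im,d
def wcast(name,uv,zz):
    z=np.load('/tmp/'+name+'.npz'); m=optics.camera_model('wrist');K=m['K'];T=np.array(m['tool_from_camera'])
    uv=np.asarray(uv,float).reshape(-1,2)
    a=(uv[:,0]-K[0,2])/K[0,0]; b=(uv[:,1]-K[1,2])/K[1,1]; th=np.hypot(a,b)+1e-12
    ray=np.c_[np.sin(th)*a/th,np.sin(th)*b/th,np.cos(th)]
    Rw=Ro.from_quat(z['q']).as_matrix(); C=Rw@T[:3,3]+z['p']; w=ray@(Rw@T[:3,:3]).T
    return (C+w*((zz-C[2])/w[:,2])[:,None])[:,:2]
E
python3 - <<'E'
from h import *
z=np.load('/tmp/top.npz'); im=z['im']; hsv=cv2.cvtColor(im,cv2.COLOR_RGB2HSV)
m=((hsv[...,2]>140)&(hsv[...,1]<60)).astype(np.uint8); m[:,:415]=0; m[:, 470:]=0; m[:115]=0; m[180:]=0
c,l,st,ce=cv2.connectedComponentsWithStats(m)
for i in range(1,c):
    if st[i,4]<50: continue
    cs,_=cv2.findContours((l==i).astype(np.uint8),0,1)
    rc=cv2.minAreaRect((cast('top',cs[0],.046)*1000).astype(np.float32)); print(ce[i],st[i,4],rc)
s=r.read_state(); print(s['time_s'],s['eef_rot'],r.tip_extent)
r.reach([.44,.103,.25],down(0)); print(r.read_state()['eef_pos'],r.read_state()['joint_positions'])
wrist('w1')
im,d=optics.get_image('top'); save('top1',im)
E
```

```text
[436.00434783 146.35217391] 230 ((585.1964111328125, -257.4895324707031), (14.502299308776855, 77.12246704101562), 80.68782806396484)
[449.32342007 148.29739777] 269 ((580.4882202148438, -286.42523193359375), (16.973955154418945, 78.07510375976562), 80.64933013916016)
0.1 [ 9.84572029e-01  1.74978295e-01 -1.29421459e-05 -7.17595446e-04] 0.025
[0.44022749 0.1024399  0.24998455] [ 5.89100970e-02  2.14098214e-01  1.72206321e+00 -2.10218605e-04
  1.20538013e+00  1.63054837e+00]
```

View pics/w1.png

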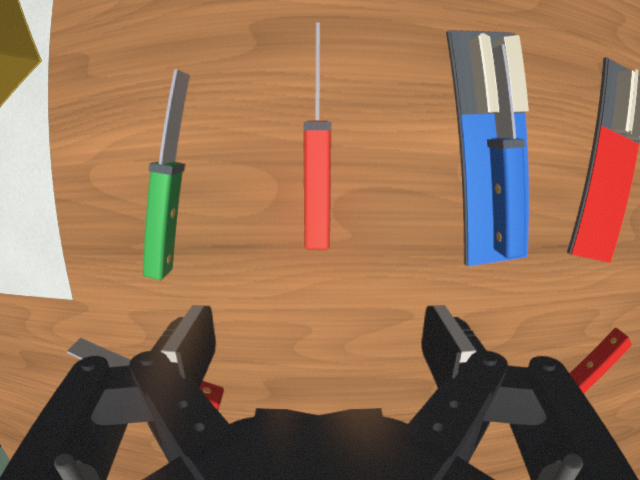

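The wrist view shows the target centred, with its handle at about (317,190) and its blade tip at (318,25). The blue dock is to its right and green to its left. From the cheeks, the red dock origin is (0.4945, -0.2575) with yaw -9.3°, which agrees with the pad. Now I'll refine the scraper pose and grasp it.

```bash
python3 - <<'E'
from h import *
im=np.load('/tmp/w1.npz')['im']; H,S,V=cv2.split(cv2.cvtColor(im,cv2.COLOR_RGB2HSV))
m=(((H<8)|(H>172))&(S>150)&(V>90)).astype(np.uint8); m[:,:280]=0; m[:,360:]=0; m[300:]=0
cs,_=cv2.findContours(m,0,1); c=max(cs,key=cv2.contourArea)
print(cv2.minAreaRect((wcast('w1',c,.036)*1000).astype(np.float32)))
print(wcast('w1',[[318,24],[317.5,120]],.038)*1000)
E
python3 - <<'E'
from h import *
print(r.read_state()['time_s'])
q=down(0)
r.reach([.498,.103,.12],q); command_gripper(.06)
print(r.move_straight([.498,.103,.032],q,speed=.1,max_force=15))
command_gripper(0.0,60); s=r.read_state(); print(s['eef_pos'],s['grip_width'],s['contact_force'])
wrist('w2')
r.move_straight([.498,.103,.06],q,speed=.08)
s=r.read_state(); print(s['time_s'],s['grip_width'],s['contact_force'],s['torque'])
wrist('w3'); im,d=optics.get_image('scene'); save('scene2',im)
E
```

```text
((463.753173828125, 103.47186279296875), (23.38943862915039, 108.6785659790039), 89.50383758544922)
[[616.03368089 102.24405663]
 [527.71409603 102.80918992]]
2.5167
False
[0.49837091 0.10305155 0.03265459] 0.02300151950068251 [-1.11974391  0.52466773  5.64568232]
5.5167 0.023239003551793046 [-0.38878589  0.79610621 -2.45278295] [ 0.01520948 -0.02717592  0.02931589]
```

View pics/w3.png

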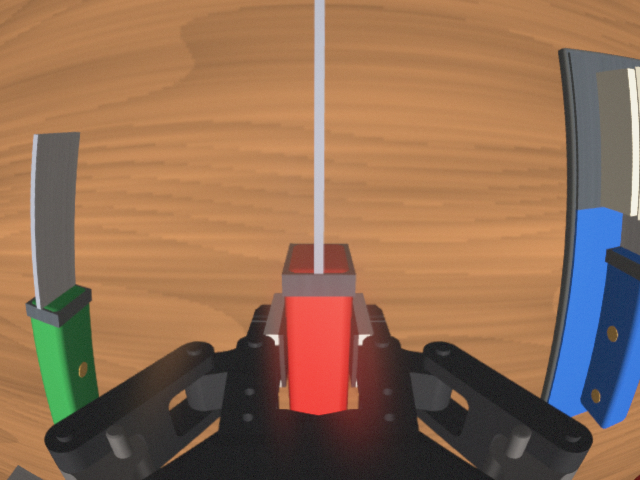

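View pics/scene2.png

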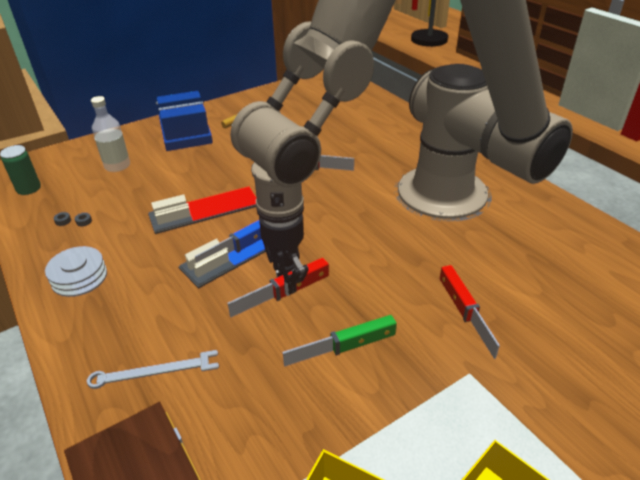

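The scraper is gripped and level: the blade is straight in the wrist view along column 320, the width is 23 mm and the weight is about 2.4 N. Next I'll carry it high over the blue one and check the alignment above the red dock.

Run:
```python
from h import *
q0=down(0); q=down(np.radians(-9.3))
r.move_straight([.498,.103,.19],q0,speed=.15)
r.reach([.4935,-.2575,.19],q)
r.move_straight([.4935,-.2575,.12],q,speed=.12)
r.hold(.2); s=r.read_state(); print(s['time_s'],s['eef_pos'],s['grip_width'])
wrist('w4'); im,d=optics.get_image('scene'); save('scene3',im[100:300,100:400].repeat(2,0).repeat(2,1))
np.savez('/tmp/scene3.npz',im=im,d=d)
```

```text
8.9167 [ 0.49394465 -0.25772688  0.12091878] 0.023128501072732798
```

View pics/w4.png

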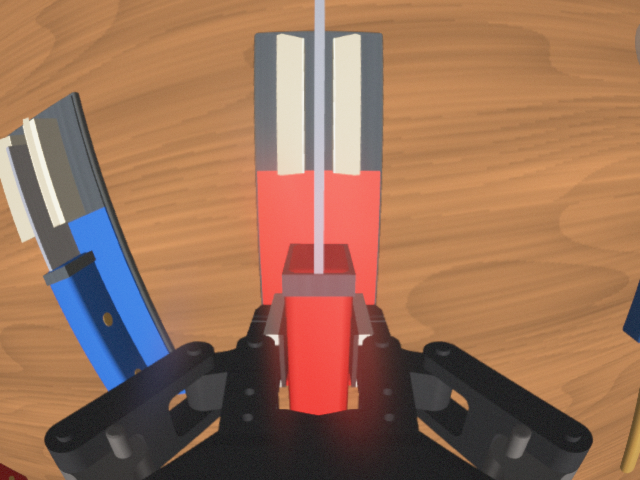

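View pics/scene3.png

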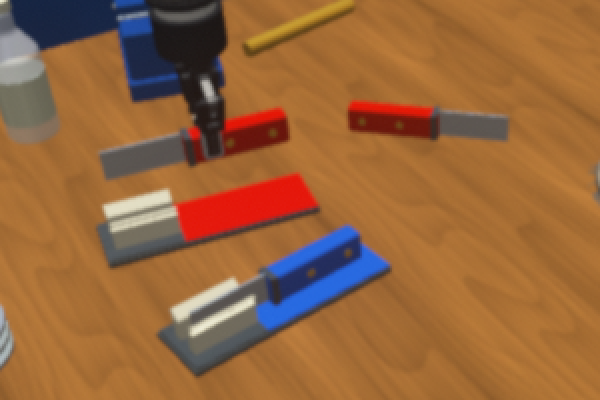

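The blade at column 320 lies midway between the cheeks' inner edges (304 and 333) and parallel to them. Before lowering, I'll check the along-slot distance from the pad's far edge at row 171.

Run:
```python
from h import *
e=wcast('w4',[[319,171]],.010)[0]; a=np.radians(-9.3); u=np.array([np.cos(a),np.sin(a)])
print('origin from pad edge',e-.051*u, 'plate far edge', wcast('w4',[[319,33]],.01)[0])
q=down(a)
print(r.move_straight([.4935,-.2575,.055],q,speed=.08,max_force=15))
s=r.read_state(); f0=s['contact_force']; print(s['eef_pos'],f0)
print(r.move_straight([.4935,-.2575,.0405],q,speed=.02,max_force=6))
s=r.read_state(); print(s['time_s'],s['eef_pos'],s['contact_force'])
wrist('w5'); im,d=optics.get_image('scene'); save('scene4',im[150:290,100:350].repeat(3,0).repeat(3,1))
```

```text
origin from pad edge [ 0.49454856 -0.25853047] plate far edge [ 0.63045656 -0.28083075]
False
[ 0.49383731 -0.25771946  0.0554431 ] [ 0.32135655 -0.40941875 -1.19009067]
True
10.5833 [ 0.49333887 -0.25742892  0.04267089] [-0.48560921  0.58781414  4.77859233]
```

View pics/scene4.png

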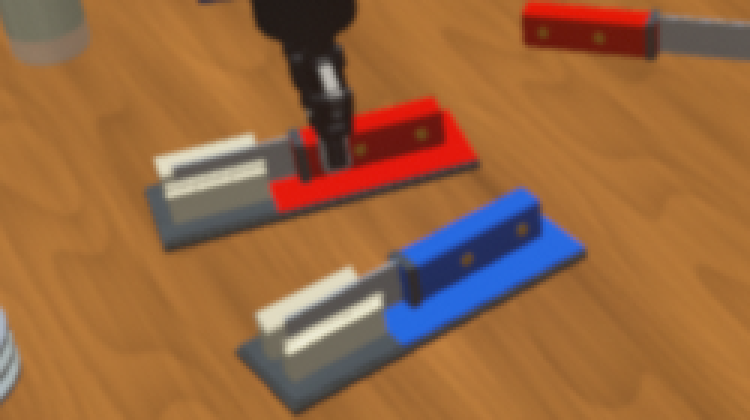

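View pics/w5.png

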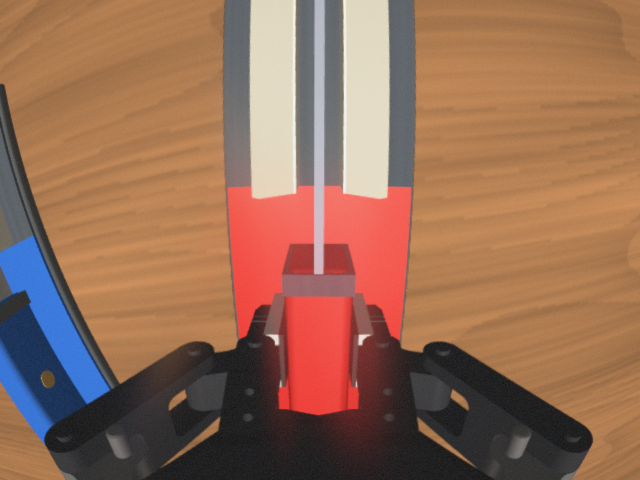

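The arm stopped on contact at TCP z = 0.0427, exactly 10 mm above the bench-grasp height, so the handle is on the pad. The blade (column 320) is in the slot between the cheeks. I'll release it, back off and check.

Run:
```python
from h import *
command_gripper(.055); s=r.read_state(); p=s['eef_pos']; print(s['grip_width'])
r.move_straight([p[0],p[1],.20],speed=.12)
r.reach([.40,-.44,.25],down(np.radians(-20))); r.hold(.3)
print(r.read_state()['time_s'])
out=[]
for n in ('scene','top'):
    im,d=optics.get_image(n); np.savez('/tmp/f'+n+'.npz',im=im,d=d); P=pts(n,d)
    H,S,V=cv2.split(cv2.cvtColor(im,cv2.COLOR_RGB2HSV))
    m=((H<8)|(H>172))&(S>140)&(V>60)&(P[...,2]>.035)&(d>0)
    q=P[m]; a=np.radians(-9.3); w=q[:,:2]-[.4945,-.2578]; X=w@[np.cos(a),np.sin(a)]; Y=w@[-np.sin(a),np.cos(a)]
    k=(abs(X)<.15)&(abs(Y)<.05)&(q[:,2]>np.percentile(q[:,2],0)); k&=(q[:,2]>.042)
    if k.sum()>20:
        rc=cv2.minAreaRect((np.c_[X,Y][k]*1000).astype(np.float32)); print(n,k.sum(),rc,'z',np.median(q[k,2]))
    out.append(im)
save('fs',out[0][150:290,100:350].repeat(3,0).repeat(3,1)); save('ft',out[1])
```

```text
0.05489190828785591
13.7083
scene 321 ((-37.141727447509766, 2.8043041229248047), (111.57018280029297, 27.048770904541016), 0.09524545073509216) z 0.046791040561016066
top 539 ((-32.250404357910156, -0.43795108795166016), (119.40631103515625, 24.811203002929688), 0.027130134403705597) z 0.04665261611901907
```

View pics/fs.png

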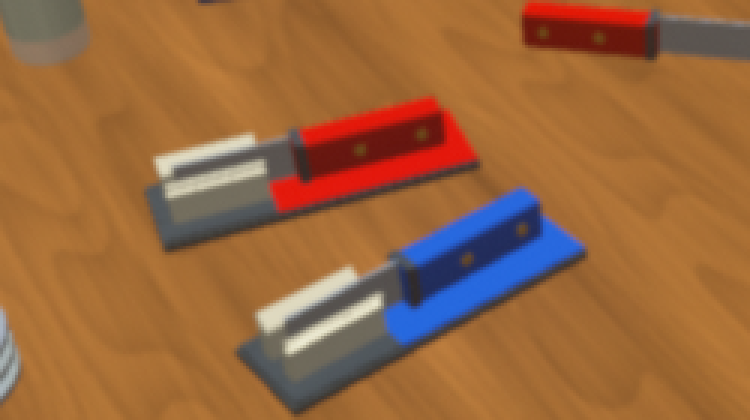

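View pics/ft.png

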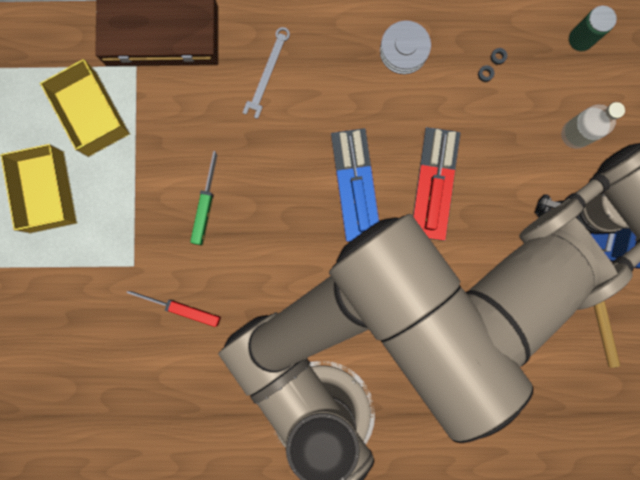

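The red scraper stands in the red holder with its blade between the cheeks. Its centre is within about 4 mm of nominal along the slot and 3 mm across. The top is at 46.7 mm (46 expected), and green and blue have not moved. Handing in.

Run:
```python
from h import *
print(r.read_state()['contact_force']); r.finish_job()
```

```text
[ 1.10134039  0.38547775 -0.13173354]
the job is handed in; nothing more can be done
```

The red scraper is put away in the red holder, and I handed the job in at about 14 s on the robot's clock, with no verdict reported. I chose the red scraper farthest from the base (475 mm, against 357 and 381 mm for the other two). I gripped it at its origin, carried it over the blue holder, lowered it until it touched the pad, then released it and backed the arm away.

- **Lowering:** The arm stopped on contact exactly 10 mm above the height where I had gripped it on the bench, so the handle was on the pad before I let go.
- **Final position:** The handle's top is at 46.7 mm (46 expected), its direction is within about 0.1° of the slot's, and the blade is between the cheeks.
- **Where the checks disagreed:** Along the slot, the scene camera put the scraper about 1 mm short of its place and the top camera about 4 mm beyond. Across it they gave 2.8 mm and −0.4 mm. All are well within tolerance.
- **Bystanders:** The green and blue scrapers look unmoved in the final pictures; I did not measure them again.

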